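Seat the green filter cassette in the microscope's filter carrier

ROBOT

A 6-joint arm with a two-finger parallel gripper is mounted at the origin on the work surface. World frame = base frame: x ahead of the robot, y to its left, z up, the work surface at z = 0. Lengths are in m, angles in rad, forces in N, time in s.
With the tool pointing down it reaches from about 0.375 to 0.9 m from the base axis. Payload 3.1 kg.
Tool frame: the origin (TCP) lies at the very end of the fingers, on their centre line; the grasp point (between the pads) lies 19 mm behind it; z points along the fingers, y is the direction in which the jaws open and shut (so a half turn about z gives the same grasp; the last joint's range is limited). The gripper opens to 87 mm and grips with 3 to 60 N. Pads are 19 mm wide; open, the fingers measure 117 mm over their backs; the gripper's body (75 mm by 190 mm) begins 51 mm behind the grasp point.
Start: joints at [-1.355, 0.527, 1.433, -0, 1.181, -0.178], TCP at [0.24, -0.577, 0.223] pointing down, gripper open.
Joint ranges: [-3.08, 3.08], [-0.75, 2.2], [0.22, 2.44], [-1.43, 4.57], [0, 2.65], [-2.85, 2.85]. Speed limits (rad/s): [2.79, 2.79, 3.14, 3.14, 3.14, 3.14].

INTERFACE

Orientations are given as a unit quaternion [x, y, z, w].
In Python, from rig import robot gives the robot as it stands. The module is installed in compiled form; this text tells all that it offers.
- The arm moves only by the tool send_rows, never from a script. Its argument "deltas" is a list of rows, each an object of numbers: "tx", "ty", "tz": the shift along the tool's x, y, z in cm; "rx", "ry", "rz": the turn, a rotation vector about the tool's x, y, z in rad. A call has 1 to 5 rows; each row is the pose to reach, as a shift and turn from the pose commanded when the call began, along the tool's axes at that moment; what a row does not reach only later rows make up. A row lasts 1/12 s, in which the tool goes at most 41.7 mm and 7.16 degrees, less where a joint would pass 70% of its speed; a pose out of reach is approached as far as the arm can. A call with a gripper value outside its range is refused whole. "claw" is the finger opening in cm, from 0 to 8.7, set as the call begins (left out, the last holds). The fingers move at their own pace and stop on an object; "squeeze" is the grip in N (left out, the last holds). Time passes only in rows, so rows that repeat a pose let the fingers close. It gives the time, the measured TCP pose, the force and the opening at its end, in the units of the state.
- robot.get_obs(): the state, without advancing time (a new reading comes with each control period).
- robot.camera(name): name is "scene" or "top" or "wrist"; returns a dict with "color" (420x560x3 uint8, red, green, blue), "z_map" (420x560 float32, m along the optical axis (not along the pixel's ray), 0 where there is no reading), "intrinsics" (3x3 intrinsics, pixels), "R" (3x3) and "t" (3): a world point X has camera coordinates R X + t; the wrist camera has in their place "tool_from_camera" (4x4, takes a point from camera to tool coordinates, whose origin is the TCP and whose axes are the flange's). Camera axes: x right, y down, z forward; pixel columns grow to the right and rows downward; lengths in m; the calibration is good to about 2 mm. A picture is of the moment at which its call begins: read the wrist's pose just before it.
- robot.hand_in(): hands the job in, once; it reports no verdict.
Trained networks look in the newest picture that a camera, given by its name, has taken for a name from the list of things; names that differ only in an ending like _2 or _b are one class to them, and where a whole thing is asked for, a point or a joint stands for the part that bears it (a point fixed in the world has none). Each returns a list of dicts, best first, with "p" (0 to 1); they miss things now and then, are a little off and sometimes report something else, mostly with a low value. They report only what shows in the picture. A call takes as long as a camera call. They do not tell look-alikes from the thing itself.
- robot.outline_of(label, camera): "pixels" (420x560 bool, what is visible of it) and "xy" ([column, row] in pixels, amid what is visible of it).
- robot.tip_of(label, camera): "xy" ([column, row] in pixels: a listed point, or the origin of a listed thing).
The state is a dict: "time": time; "q": joint angles; "joint_velocities": joint speeds; "joint_torque": joint torques, N m; "position": TCP position; "tool_rot": TCP orientation; "ft_force": force on the tool from outside, world axes, zero at the start; "moment": the same for the moment, N m; "grip_width": finger opening in m.
Only numpy, scipy, OpenCV 4.12 (cv2) and the standard library are available. Lean on these libraries where they do the work, as an engineer would, in place of code of your own. Each camera call takes 0.05 s, during which the arm holds its last target.

TASK

Put the filter cassette with the green window into the white-walled pocket of the filter carrier: tip it brass tongue down, slip the tongue under the yellow lip, then rock the other end down until the cassette lies flat on the pocket's floor, and let go. Leave the red and the blue cassettes standing where they are.

Things in the scene. Friction and masses are not known exactly. Their poses are not given: they have to be found in the camera images.
- green_centre (a point): black filter cassette, green window on top and green panels on both ends: body 62 long (x) x 40 wide (y) x 64 mm tall. Brass tongue at the foot of its -x end: 16 long, 32 wide, 7 thick, undersides level, tip 47 mm from body centre. Loose, 0.2 kg, stands on the table; grip across the width, at or above mid-height. Point: body centre, 32 mm above underside; x points away from the tongue, z up.
- seat (a point): fixed white-walled pocket, x from -51 to 35, y +-23 mm about this point, which lies on its floor (6 mm above table) where the cassette's underside centre rests; z up. Walls 11 mm high, top 7 mm flared. Yellow lip over the 12 mm at the -x end, 15 to 19 mm above the floor, blocks straight-down entry; at 20 degrees tongue-down the tongue passes under. Play 4 mm lengthwise, 3 sideways each way.
- red_centre (a point): bystander: the same cassette, but with red windows; point and axes as for the green one
- blue_centre (a point): bystander: the same cassette, but with blue windows; point and axes as for the green one
Things that resemble listed ones, but are neither listed nor needed, are in the scene too. Leave any pink look-alike of the part that bears green_centre alone.

How it is judged:
By the outcome, as a careful person would: the job done as asked, in the order asked, and still so for the second after the job is handed in, with the robot touching nothing.
It also fails if it takes over 40 s, if anything falls off the work surface, if the arm or the gripper's body presses on something with over 40 N, if the wrist force passes 120 N, or if a joint passes its speed limit or range.

## Working session

There is one attempt and no reset: what is moved stays moved. The work goes in short steps, Python scripts to look and compute and a tool call to move; the robot and the scene stay as the last step left them, time stands still between calls to the robot, and variables do not carry over. Pictures are saved under pics/ and viewed, and the job is handed in when it is done.

Besides the shell and the picture viewer there is one more tool, called by a JSON object that holds its "name" and its "arguments", one argument or row to a line. send_rows: Moves the arm, as the interface text tells. Its arguments: {"type":"object","properties":{"deltas":{"type":"array","items":{"type":"object","properties":{"tx":{"type":"number"},"ty":{"type":"number"},"tz":{"type":"number"},"rx":{"type":"number"},"ry":{"type":"number"},"rz":{"type":"number"}}}},"claw":{"type":"number"},"squeeze":{"type":"number"}},"required":["deltas"]}

```bash
mkdir -p pics; python3 - <<'E'
from rig import robot
import cv2,numpy as np
o=robot.get_obs()
print({k:np.round(v,3).tolist() for k,v in o.items()})
for n in("scene","top"):
    c=robot.camera(n)
    cv2.imwrite(f"pics/{n}0.png",c["color"][:,:,::-1])
    np.savez(f"{n}0.npz",**c)
    print(n,np.round(c["R"],3).tolist(),np.round(c["t"],3).tolist(),c["intrinsics"].tolist())
    for l in("green_centre","seat","red_centre","blue_centre"):
        print(l,[(np.round(d["xy"],1).tolist(),round(d["p"],2)) for d in robot.tip_of(l,n)])
E
```

```text
{'time': 0.0, 'q': [-1.356, 0.528, 1.434, -0.0, 1.181, -0.178], 'joint_velocities': [0.001, 0.001, -0.001, 0.002, -0.001, -0.001], 'joint_torque': [-0.0, -44.004, -17.659, 0.063, 0.058, -0.0], 'position': [0.24, -0.576, 0.222], 'tool_rot': [0.981, 0.196, -0.0, -0.001], 'ft_force': [-0.27, 0.085, 0.218], 'moment': [0.001, 0.011, 0.027], 'grip_width': 0.087}
scene [[-0.818, 0.575, -0.021], [0.354, 0.473, -0.807], [-0.454, -0.667, -0.59]] [0.437, -0.142, 1.209] [[465.999624150577, 0.0, 284.7623946126283], [0.0, 465.999624150577, 203.84454451085887], [0.0, 0.0, 1.0]]
green_centre [([279.2, 187.8], 0.77), ([295.3, 162.5], 0.74)]
seat [([287.6, 275.1], 0.69)]
red_centre [([185.4, 193.5], 0.9)]
blue_centre [([240.6, 151.9], 0.77), ([183.6, 194.0], 0.67)]
top [[-0.023, -1.0, -0.014], [-0.993, 0.025, -0.115], [0.116, 0.011, -0.993]] [-0.012, 0.551, 0.832] [[431.9858232613541, 0.0, 287.4308824297041], [0.0, 431.9858232613541, 207.31324892121665], [0.0, 0.0, 1.0]]
green_centre [([351.9, 284.6], 0.83), ([318.4, 233.7], 0.63)]
seat [([218.8, 177.0], 0.67)]
red_centre [([368.4, 151.8], 0.85)]
blue_centre [([421.2, 244.0], 0.94)]
```

View pics/scene0.png

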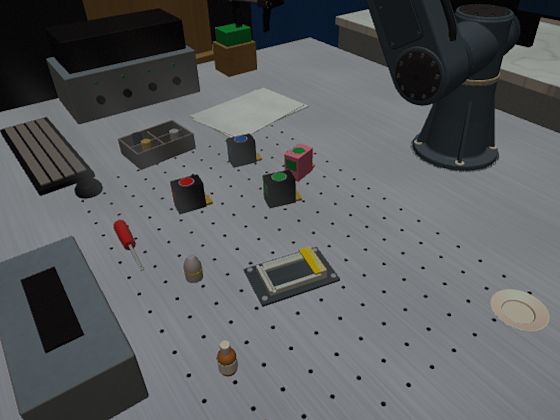

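View pics/top0.png

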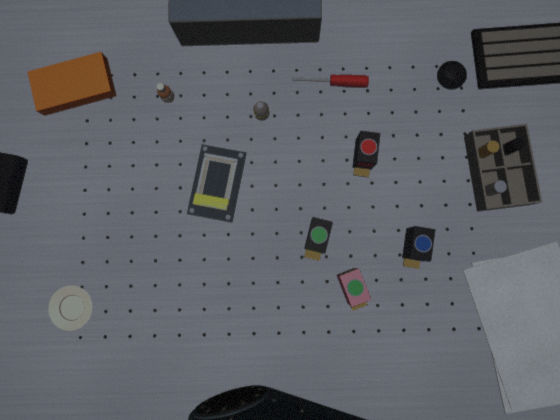

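The top view shows the real green cassette at (318,235) with its tongue toward the bottom. The pink look-alike is at (355,288), and the pocket is at (215,180) with the yellow lip toward the bottom. Next I'll measure them using depth.

```bash
cat > h.py <<'E'
import numpy as np,cv2
def cloud(c):
    K=c["intrinsics"];z=c["z_map"];v,u=np.mgrid[:420,:560]
    P=np.stack([(u-K[0,2])/K[0,0]*z,(v-K[1,2])/K[1,1]*z,z],-1)
    return (P-c["t"])@c["R"]   # R^T (P-t)
def load(n): return dict(np.load(n+".npz"))
def rect(xy):
    (cx,cy),(w,h),a=cv2.minAreaRect((xy*1000).astype(np.float32))
    return np.round([cx,cy,w,h,a],1)
E
python3 - <<'E'
from h import *
for n in("top0","scene0"):
    c=load(n);W=cloud(c);col=c["color"].astype(int);hsv=cv2.cvtColor(c["color"],cv2.COLOR_RGB2HSV)
    ok=c["z_map"]>0
    tb=ok&(abs(W[...,2])<.01)&(W[...,0]>.3)&(W[...,0]<.7)&(abs(W[...,1])<.3)
    print(n,"table z",np.median(W[tb][:,2]))
    cx,cy=(318,236) if n=="top0" else (280,188)
    m=np.zeros(ok.shape,bool);m[cy-32:cy+32,cx-25:cx+25]=1
    if n!="top0": m[:,:]=0; m[168:215,258:302]=1
    t=m&ok&(W[...,2]>.052)&(W[...,2]<.08)&(col.max(-1)-col.min(-1)<200)
    pink=(hsv[...,0]>140)&(hsv[...,1]>60)
    t&=~pink
    print("top face",t.sum(),rect(W[t][:,:2]),W[t].mean(0),np.median(W[t][:,2]))
    y=m&ok&(hsv[...,0]>10)&(hsv[...,0]<30)&(hsv[...,1]>90)&(hsv[...,2]>50)
    print("tongue",y.sum(),rect(W[y][:,:2]),W[y].mean(0),W[y][:,2].max())
    g=m&ok&(hsv[...,0]>45)&(hsv[...,0]<80)&(hsv[...,1]>90)&(W[...,2]>.055)
    print("green",g.sum(),W[g].mean(0))
    m[:]=0
    if n=="top0": m[140:225,185:250]=1
    else: m[240:305,240:345]=1
    yl=m&ok&(hsv[...,0]>22)&(hsv[...,0]<38)&(hsv[...,1]>120)
    print("lip",yl.sum(),rect(W[yl][:,:2]),W[yl].mean(0))
    w=m&ok&(hsv[...,1]<60)&(hsv[...,2]>125)&(W[...,2]>.009)
    print("walls",w.sum(),rect(W[w][:,:2]),W[w].mean(0),np.percentile(W[w][:,2],[5,50,95]))
    im=c["color"][:,:,::-1].copy();im[t]=(255,0,0);im[y]=(0,255,255);im[g]=(255,0,255);im[yl]=(0,0,255);im[w]=(255,255,0)
    a=im[130:270,180:360] if n=="top0" else im[150:310,230:350]
    cv2.imwrite(f"pics/m_{n}.png",cv2.resize(a,None,fx=4,fy=4,interpolation=0)[:600])
    np.savez
E
```

```text
top0 table z -0.00012583271738083256
top face 688 [492.2 -83.4  40.   62.5  74.4] [ 0.4921172  -0.08318759  0.06381046] 0.06389729807712363
tongue 106 [455.7 -73.   29.4  14.3  74.3] [ 0.45576478 -0.07300881  0.00662059] 0.010489129248930813
green 168 [ 0.49273565 -0.08347954  0.06452018]
lip 272 [569.4 130.3  69.7  20.6  82.4] [0.57020819 0.13310497 0.02516446]
walls 19 [609.5 122.2  64.1 102.3  78.5] [0.62845193 0.11177482 0.01658914] [0.01252472 0.01592819 0.02594911]
scene0 table z 0.0010075092507403787
top face 437 [492.8 -81.7  45.7  61.6  73.5] [ 0.49629281 -0.07670917  0.06267532] 0.06446832472990037
tongue 47 [436.4 -86.9  89.6  13.4  53.9] [ 0.45425094 -0.06538085  0.00804239] 0.026872769626555295
green 81 [ 0.4914979  -0.08198792  0.0656885 ]
lip 258 [566.9 132.5  71.1  23.4  79. ] [0.56879279 0.13181088 0.02564583]
walls 552 [608.5 124.5  78.  134.7  77.3] [0.61941126 0.11560442 0.01644571] [0.01164349 0.0167189  0.02427881]
```

View pics/m_top0.png

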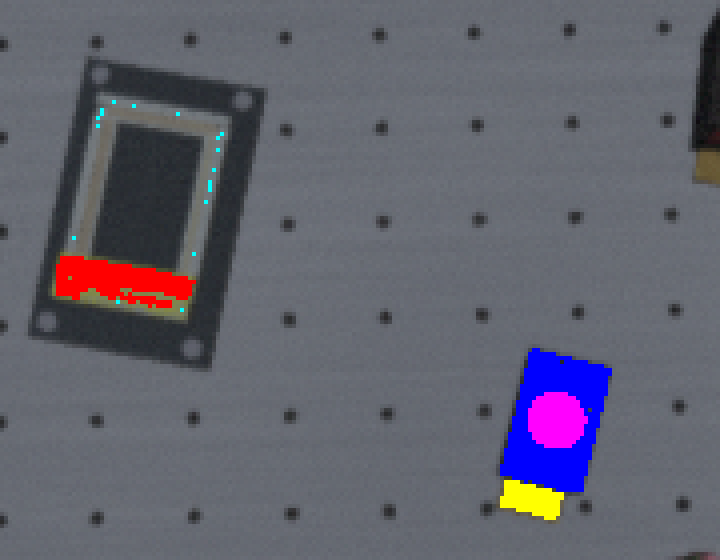

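View pics/m_scene0.png

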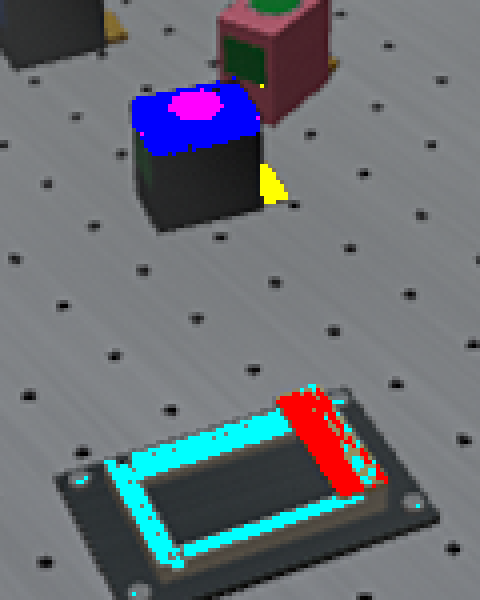

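```bash
cat >> h.py <<'E'
from scipy.spatial.transform import Rotation as Rn
def tool(yaw,tilt=0):
    """tool rot: z down, tool x at world yaw deg, y = z cross x; tilt (deg): tongue-down of cassette whose x along tool x"""
    R=Rn.from_euler('z',yaw,degrees=True)*Rn.from_euler('x',180,degrees=True)
    return Rn.from_euler('z',yaw,degrees=True)*Rn.from_euler('y',-tilt,degrees=True)*Rn.from_euler('x',180,degrees=True)
def delta(o,p,R,p0=None,R0=None):
    p0=np.array(o["position"]) if p0 is None else np.array(p0)
    R0=Rn.from_quat(o["tool_rot"]) if R0 is None else R0
    d=R0.inv().apply(np.array(p)-p0)*100; r=(R0.inv()*R).as_rotvec()
    return np.round(d,2),np.round(r,4)
E
python3 - <<'E'
from h import *
from rig import robot
o=robot.get_obs();c=robot.camera("wrist")
T=c["tool_from_camera"];print(np.round(T,3),c["intrinsics"])
# look pose: yaw -12 tool over pocket; put camera optical axis onto pocket
print(delta(o,[.60,.12,.25],tool(-12)))
print(o["position"],Rn.from_quat(o["tool_rot"]).as_matrix().round(3).tolist())
E
```

```text
[[ 0.    -0.957 -0.291  0.079]
 [ 1.     0.001 -0.     0.   ]
 [ 0.    -0.291  0.957 -0.162]
 [ 0.     0.     0.     1.   ]] [[319.35957819   0.         279.90699568]
 [  0.         319.35957819 210.56306729]
 [  0.           0.           1.        ]]
(array([ 60.01, -50.55,  -2.74]), array([-1.000e-04,  0.000e+00,  6.032e-01]))
[ 0.23982764 -0.57709475  0.22249006] [[0.923, 0.384, -0.0], [0.384, -0.923, 0.0], [0.0, -0.0, -1.0]]
```

{"name": "send_rows", "arguments": {
  "deltas": [
    {"tx": 3,"ty": -2.5,"tz": 0,"rz": 0.12},
    {"tx": 6,"ty": -5,"rz": 0.24},
    {"tx": 9,"ty": -7.5,"rz": 0.36},
    {"tx": 12,"ty": -10,"rz": 0.48},
    {"tx": 15,"ty": -12.5,"rz": 0.6}
  ],
  "claw": 6.5
}}

```text
schema error: expected keys tx, ty, tz, rx, ry, rz
```

```bash
python3 - <<'E'
from h import *
from rig import robot
o=robot.get_obs()
print(o["time"],o["q"],o["position"])
print(delta(o,[.64,.115,.15],tool(-12)))
E
```

```text
0.55 [-1.35550009e+00  5.27521246e-01  1.43269339e+00 -9.04265050e-06
  1.18142053e+00 -1.78501193e-01] [ 0.23982953 -0.57712508  0.22253744]
(array([ 63.51, -48.56,   7.26]), array([-0.    ,  0.    ,  0.6032]))
```

{"name": "send_rows", "arguments": {
  "deltas": [
    {"tx": 3,"ty": -2.5,"tz": 0,"rx": 0,"ry": 0,"rz": 0.12},
    {"tx": 6,"ty": -5,"tz": 0,"rx": 0,"ry": 0,"rz": 0.24},
    {"tx": 9,"ty": -7.5,"tz": 0,"rx": 0,"ry": 0,"rz": 0.36},
    {"tx": 12,"ty": -10,"tz": 0,"rx": 0,"ry": 0,"rz": 0.48},
    {"tx": 15,"ty": -12.5,"tz": 0,"rx": 0,"ry": 0,"rz": 0.6}
  ],
  "claw": 6.5
}}

```text
time: 0.97
position: [0.3308, -0.4026, 0.2227]
tool_rot: [0.994, -0.106, 0.0, 0.0]
ft_force: [0.7, -0.8, -0.2]
grip_width: 0.0665
```

```bash
python3 - <<'E'
from h import *
from rig import robot
o=robot.get_obs()
print(o["time"],o["q"],o["position"])
print(delta(o,[.64,.115,.15],tool(-12)))
E
```

```text
0.9667 [-1.09769260e+00  3.87965821e-01  1.69128909e+00  1.94257346e-04
  1.06200749e+00  6.85993342e-01] [ 0.33084666 -0.40261951  0.22268041]
(array([ 19.27, -57.13,   7.27]), array([ 0.0001, -0.0003, -0.0035]))
```

{"name": "send_rows", "arguments": {
  "deltas": [
    {"tx": 1.3,"ty": -3.9,"tz": 0,"rx": 0,"ry": 0,"rz": 0},
    {"tx": 2.6,"ty": -7.8,"tz": 0,"rx": 0,"ry": 0,"rz": 0},
    {"tx": 3.9,"ty": -11.7,"tz": 0,"rx": 0,"ry": 0,"rz": 0},
    {"tx": 5.2,"ty": -15.6,"tz": 0,"rx": 0,"ry": 0,"rz": 0},
    {"tx": 6.5,"ty": -19.5,"tz": 0,"rx": 0,"ry": 0,"rz": 0}
  ]
}}

```text
time: 1.38
position: [0.4347, -0.2249, 0.2229]
tool_rot: [0.995, -0.103, 0.0, 0.0]
ft_force: [1.7, -0.2, 0.7]
grip_width: 0.0651
```

{"name": "send_rows", "arguments": {
  "deltas": [
    {"tx": 1.3,"ty": -3.9,"tz": 0,"rx": 0,"ry": 0,"rz": 0},
    {"tx": 2.6,"ty": -7.8,"tz": 0,"rx": 0,"ry": 0,"rz": 0},
    {"tx": 3.9,"ty": -11.7,"tz": 0,"rx": 0,"ry": 0,"rz": 0},
    {"tx": 5.2,"ty": -15.6,"tz": 0,"rx": 0,"ry": 0,"rz": 0},
    {"tx": 6.5,"ty": -19.5,"tz": 0,"rx": 0,"ry": 0,"rz": 0}
  ]
}}

```text
time: 1.8
position: [0.5383, -0.047, 0.2228]
tool_rot: [0.995, -0.103, 0.0, 0.0]
ft_force: [0.1, -1.2, 0.3]
grip_width: 0.0653
```

{"name": "send_rows", "arguments": {
  "deltas": [
    {"tx": 1.3,"ty": -3.6,"tz": 1.4,"rx": 0,"ry": 0,"rz": 0},
    {"tx": 2.6,"ty": -7.2,"tz": 2.8,"rx": 0,"ry": 0,"rz": 0},
    {"tx": 3.9,"ty": -10.8,"tz": 4.2,"rx": 0,"ry": 0,"rz": 0},
    {"tx": 5.2,"ty": -14.4,"tz": 5.6,"rx": 0,"ry": 0,"rz": 0},
    {"tx": 6.3,"ty": -18.0,"tz": 7.2,"rx": 0,"ry": 0,"rz": 0}
  ]
}}

```text
time: 2.22
position: [0.6375, 0.1161, 0.1504]
tool_rot: [0.995, -0.103, 0.001, -0.0]
ft_force: [1.0, -0.1, 0.1]
grip_width: 0.065
```

{"name": "send_rows", "arguments": {
  "deltas": [
    {"tx": 0,"ty": 0,"tz": 0,"rx": 0,"ry": 0,"rz": 0},
    {"tx": 0,"ty": 0,"tz": 0,"rx": 0,"ry": 0,"rz": 0}
  ]
}}

```text
time: 2.38
position: [0.6356, 0.1162, 0.1489]
tool_rot: [0.995, -0.101, -0.001, 0.0]
ft_force: [-0.1, 0.1, -1.1]
grip_width: 0.0649
```

```bash
python3 - <<'E'
from h import *
from rig import robot
o=robot.get_obs()
print(o["time"],o["q"],o["position"])
c=robot.camera("wrist")
np.savez("w1.npz",**c,pos=o["position"],rot=o["tool_rot"])
cv2.imwrite("pics/w1.png",c["color"][:,:,::-1])
E
```

```text
2.3833 [ 8.33797055e-03  6.40870103e-01  1.44123358e+00 -2.24228218e-04
  1.06199725e+00  1.78178425e+00] [0.63562042 0.11624395 0.14889253]
```

View pics/w1.png

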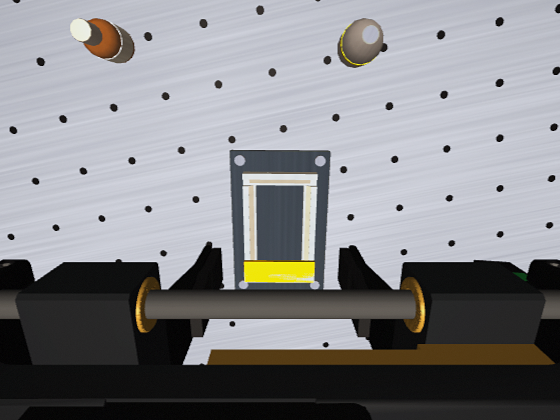

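```bash
cat >> h.py <<'E'
def wcloud(c):
    K=c["intrinsics"];z=c["z_map"];v,u=np.mgrid[:420,:560]
    P=np.stack([(u-K[0,2])/K[0,0]*z,(v-K[1,2])/K[1,1]*z,z],-1)
    T=c["tool_from_camera"];P=P@T[:3,:3].T+T[:3,3]
    return Rn.from_quat(c["rot"]).apply(P.reshape(-1,3)).reshape(P.shape)+c["pos"]
E
python3 - <<'E'
from h import *
c=load("w1");W=wcloud(c);ok=c["z_map"]>0
hsv=cv2.cvtColor(c["color"],cv2.COLOR_RGB2HSV)
m=np.zeros(ok.shape,bool);m[145:292,225:335]=1
far=np.zeros(ok.shape,bool);far[20:140,150:330]=1
print("table",np.median(W[far&ok][:,2]))
def show(n,k):
    k=k.astype(np.uint8);N,L,S,_=cv2.connectedComponentsWithStats(k);i=1+np.argmax(S[1:,4]);k=L==i
    print(n,k.sum(),S[i][:4],rect(W[k][:,:2]),np.percentile(W[k][:,2],[5,50,95]).round(4));return k
yl=show("lip",m&ok&(hsv[...,0]>22)&(hsv[...,0]<38)&(hsv[...,1]>120))
w=show("walls",m&ok&(hsv[...,2]>170)&(hsv[...,1]<90)&(W[...,2]>.007))
inn=np.zeros(ok.shape,bool);inn[180:262,250:310]=1
f=show("floor",inn&ok&(hsv[...,2]<130)&(hsv[...,1]<140))
pl=show("plate",m&ok&(hsv[...,2]<130))
im=c["color"][:,:,::-1].copy();im[yl]=(0,0,255);im[w]=(255,255,0);im[f]=(0,255,0)
cv2.imwrite("pics/w1m.png",cv2.resize(im[140:300,220:340],None,fx=3.7,fy=3.7,interpolation=0))
cv2.imwrite("pics/w1z.png",cv2.resize(c["color"][140:300,220:340,::-1],None,fx=3.7,fy=3.7,interpolation=0))
E
```

```text
table 3.316952301649079e-05
lip 1330 [244 262  71  21] [565.3 129.4  72.4  24.   76.4] [0.0237 0.0249 0.0259]
walls 2679 [242 174  75  87] [616.4 119.7  71.3  90.5  77.9] [0.0114 0.0157 0.0178]
floor 3370 [256 185  47  75] [608.9 121.8  45.6  80.3  78. ] [0.0048 0.0059 0.0071]
plate 8647 [225 150 110 142] [605.8 121.3 119.8 152.6  78. ] [0.0047 0.0059 0.0085]
```

View pics/w1m.png

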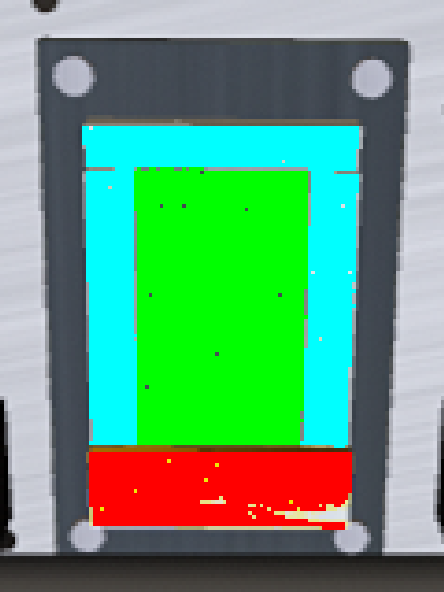

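View pics/w1z.png

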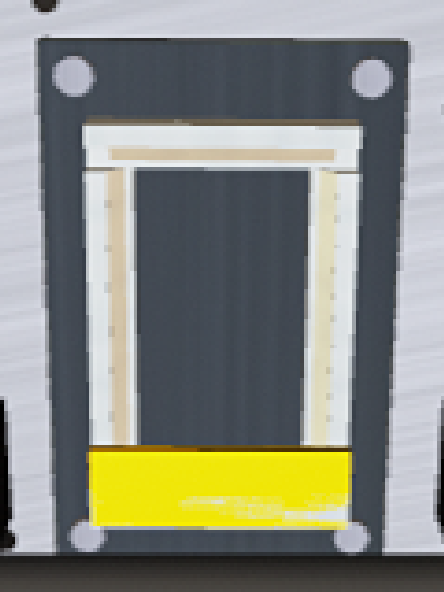

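```bash
python3 - <<'E'
from h import *
c=load("w1");W=wcloud(c);ok=c["z_map"]>0
hsv=cv2.cvtColor(c["color"],cv2.COLOR_RGB2HSV)
yaw=-12.;a=np.radians(yaw);ex=np.array([np.cos(a),np.sin(a)]);ey=np.array([-ex[1],ex[0]])
org=np.array([.610,.1215])
U=(W[...,:2]-org)@ex*1000;V=(W[...,:2]-org)@ey*1000;Z=W[...,2]*1000
# along centre columns: print U,Z profile
for col in(270,290):
    print(col,[(r,round(U[r,col],1),round(Z[r,col],1),int(hsv[r,col,2]),int(hsv[r,col,1])) for r in list(range(172,192))+list(range(255,268))+list(range(278,288))])
for row in(195,220,250):
    print(row,[(q,round(V[row,q],1),round(Z[row,q],1),int(hsv[row,q,2])) for q in list(range(240,262))+list(range(298,320))])
cam=Rn.from_quat(c["rot"]).apply(c["tool_from_camera"][:3,3])+c["pos"];print("cam",(cam[:2]-org)@ex,(cam[:2]-org)@ey,cam[2])
E
```

```text
270 [(172, np.float64(51.9), np.float64(9.3), 104, 61), (173, np.float64(52.1), np.float64(15.6), 136, 38), (174, np.float64(51.7), np.float64(18.2), 237, 11), (175, np.float64(50.6), np.float64(17.7), 232, 7), (176, np.float64(49.8), np.float64(18.2), 230, 7), (177, np.float64(48.6), np.float64(17.0), 230, 8), (178, np.float64(47.2), np.float64(14.8), 232, 9), (179, np.float64(46.7), np.float64(16.8), 224, 3), (180, np.float64(45.3), np.float64(14.9), 208, 50), (181, np.float64(44.1), np.float64(13.5), 206, 52), (182, np.float64(43.1), np.float64(13.3), 208, 55), (183, np.float64(42.0), np.float64(12.8), 224, 5), (184, np.float64(41.0), np.float64(12.8), 241, 6), (185, np.float64(38.5), np.float64(5.6), 130, 31), (186, np.float64(37.4), np.float64(5.1), 79, 52), (187, np.float64(36.6), np.float64(6.4), 82, 47), (188, np.float64(35.5), np.float64(5.7), 83, 52), (189, np.float64(34.6), np.float64(6.1), 81, 47), (190, np.float64(33.5), np.float64(5.7), 82, 50), (191, np.float64(32.3), np.float64(4.9), 82, 47), (255, np.float64(-35.9), np.float64(6.3), 86, 50), (256, np.float64(-37.4), 
[... 9048 characters left out ...]
 224), (307, np.float64(-28.3), np.float64(15.8), 225), (308, np.float64(-29.2), np.float64(16.9), 224), (309, np.float64(-30.1), np.float64(17.8), 226), (310, np.float64(-31.1), np.float64(17.7), 230), (311, np.float64(-32.1), np.float64(17.8), 229), (312, np.float64(-33.3), np.float64(15.8), 229), (313, np.float64(-34.1), np.float64(17.3), 235), (314, np.float64(-36.4), np.float64(6.2), 169), (315, np.float64(-37.6), np.float64(5.5), 74), (316, np.float64(-38.5), np.float64(6.3), 80), (317, np.float64(-39.7), np.float64(5.1), 82), (318, np.float64(-40.6), np.float64(6.5), 82), (319, np.float64(-41.6), np.float64(6.2), 79)]
cam 0.10623184289646938 -0.00011630992447789048 0.31082545489892577
```

The wrist view shows the pocket floor at columns 256–303 and rows 185–260, with the lip edge at row 261. That puts the seat at about (0.615, 0.121), yaw −12°. Next I'll move above the cassette.

```bash
python3 - <<'E'
from h import *
from rig import robot
o=robot.get_obs()
print(o["position"],delta(o,[.4923,-.0833,.13],tool(-15.7)))
# cross-check pocket in top/scene cams, in pocket frame about the wrist estimate
a=np.radians(-12);ex=np.array([np.cos(a),np.sin(a)]);ey=np.array([-ex[1],ex[0]]);s=np.array([.615,.1208])
for n,b in(("top0",(140,225,185,250)),("scene0",(240,305,240,345))):
    c=load(n);W=cloud(c);hsv=cv2.cvtColor(c["color"],cv2.COLOR_RGB2HSV)
    U=(W[...,:2]-s)@ex*1000;V=(W[...,:2]-s)@ey*1000;Z=W[...,2]*1000
    m=np.zeros(U.shape,bool);m[b[0]:b[1],b[2]:b[3]]=1
    y=m&(Z>20)&(Z<30); 
    print(n,"lip U",np.percentile(U[y],[2,98]).round(1),"V",np.percentile(V[y],[2,98]).round(1))
    w=m&(Z>13)&(Z<20)&(abs(U)<25); print("wall V",np.percentile(V[w],[2,98]).round(1))
    w=m&(Z>13)&(Z<20)&(abs(V)<20); print("wall U",np.percentile(U[w],[2,98]).round(1))
E
```

```text
[0.63553744 0.11483467 0.14981352] (array([-10.  ,  22.31,   2.01]), array([0.0009, 0.0014, 0.0697]))
top0 lip U [-60.3 -37.5] V [-34.5  33.5]
wall V [-35.1  34.6]
wall U [-60.4  48.3]
scene0 lip U [-61.  -38.2] V [-32.6  35.9]
wall V [-34.4  36.2]
wall U [35.9 47.6]
```

{"name": "send_rows", "arguments": {
  "deltas": [
    {"tx": -1.7,"ty": 3.7,"tz": 0.3,"rx": 0,"ry": 0,"rz": 0.02},
    {"tx": -3.4,"ty": 7.4,"tz": 0.6,"rx": 0,"ry": 0,"rz": 0.04},
    {"tx": -5.1,"ty": 11.1,"tz": 1,"rx": 0,"ry": 0,"rz": 0.07},
    {"tx": -6.8,"ty": 14.8,"tz": 1.5,"rx": 0,"ry": 0,"rz": 0.07},
    {"tx": -8.4,"ty": 18.6,"tz": 2,"rx": 0,"ry": 0,"rz": 0.07}
  ]
}}

```text
time: 2.85
position: [0.5139, -0.0529, 0.1317]
tool_rot: [0.99, -0.138, 0.001, 0.0]
ft_force: [1.0, -1.2, -0.8]
grip_width: 0.0652
```

{"name": "send_rows", "arguments": {
  "deltas": [
    {"tx": -1.6,"ty": 3.7,"tz": 0,"rx": 0,"ry": 0,"rz": 0},
    {"tx": -1.6,"ty": 3.7,"tz": 0,"rx": 0,"ry": 0,"rz": 0},
    {"tx": -1.6,"ty": 3.7,"tz": 0,"rx": 0,"ry": 0,"rz": 0},
    {"tx": -1.6,"ty": 3.7,"tz": 0,"rx": 0,"ry": 0,"rz": 0}
  ]
}}

```text
time: 3.18
position: [0.4906, -0.0831, 0.1316]
tool_rot: [0.99, -0.139, 0.001, 0.0]
ft_force: [1.0, -0.3, 0.4]
grip_width: 0.0651
```

```bash
python3 - <<'E'
from h import *
from rig import robot
o=robot.get_obs()
print(o["time"],o["position"],o["q"])
c=robot.camera("wrist")
np.savez("w2.npz",**c,pos=o["position"],rot=o["tool_rot"])
cv2.imwrite("pics/w2.png",c["color"][:,:,::-1])
c=load("w2");W=wcloud(c)
m=(W[...,2]>.058)&(W[...,2]<.07)&(np.hypot(W[...,0]-.492,W[...,1]+.083)<.05)&(c["z_map"]>0)
N,L,S,_=cv2.connectedComponentsWithStats(m.astype(np.uint8));i=1+np.argmax(S[1:,4]);k=L==i
print(S[i],rect(W[k][:,:2]),np.median(W[k][:,2]))
print(delta(o,[.4923,-.0833,.023],tool(-15.7)))
E
```

```text
3.1833 [ 0.49057487 -0.08309398  0.13164285] [-3.92890241e-01  4.98020539e-01  1.83824345e+00  2.67400626e-04
  8.02880918e-01  1.45675903e+00]
[ 252  181   54   79 4084] [490.8 -83.2  40.1  62.7  74.5] 0.06416936036887277
(array([ 0.14, -0.03, 10.86]), array([ 0.0001, -0.0025, -0.005 ]))
```

View pics/w2.png

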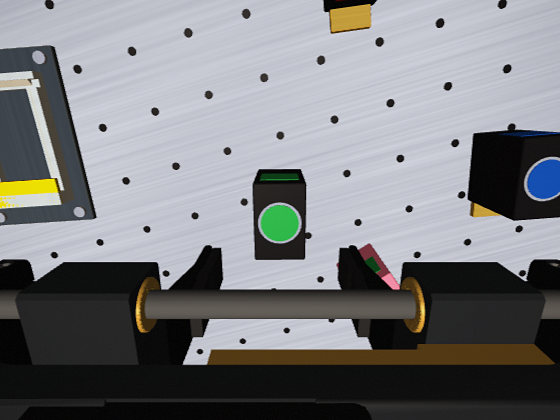

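```bash
python3 - <<'E'
from h import *
c=load("top0");W=cloud(c);hsv=cv2.cvtColor(c["color"],cv2.COLOR_RGB2HSV)
a=np.radians(-15.7);ex=np.array([np.cos(a),np.sin(a)]);ey=np.array([-ex[1],ex[0]]);s=np.array([.4906,-.0832])
m=np.zeros(hsv.shape[:2],bool);m[262:312,335:376]=1
m&=W[...,2]>.005
U=(W[...,:2]-s)@ex*1000;V=(W[...,:2]-s)@ey*1000
print(m.sum(),U[m].max(),V[m].max(),[ (round(U[m][i]),round(V[m][i]),round(W[m][i][2]*1000)) for i in (U[m].argmax(),V[m].argmax())])
E
```

```text
883 -41.319620759911565 36.13727566277257 [(-41, -87, 34), (-52, 36, 889)]
```

{"name": "send_rows", "arguments": {
  "deltas": [
    {"tx": 0,"ty": 0,"tz": 3,"rx": 0,"ry": 0,"rz": 0},
    {"tx": 0,"ty": 0,"tz": 6,"rx": 0,"ry": 0,"rz": 0},
    {"tx": 0,"ty": 0,"tz": 9,"rx": 0,"ry": 0,"rz": 0},
    {"tx": 0,"ty": 0,"tz": 10.8,"rx": 0,"ry": 0,"rz": 0},
    {"tx": 0,"ty": 0,"tz": 10.8,"rx": 0,"ry": 0,"rz": 0}
  ]
}}

```text
time: 3.65
position: [0.489, -0.08, 0.0196]
tool_rot: [0.991, -0.137, -0.003, -0.001]
ft_force: [-0.9, 0.2, 1.1]
grip_width: 0.0655
```

{"name": "send_rows", "arguments": {
  "deltas": [
    {"tx": 0,"ty": 0,"tz": 0,"rx": 0,"ry": 0,"rz": 0},
    {"tx": 0,"ty": 0,"tz": 0,"rx": 0,"ry": 0,"rz": 0},
    {"tx": 0,"ty": 0,"tz": 0,"rx": 0,"ry": 0,"rz": 0},
    {"tx": 0,"ty": 0,"tz": 0,"rx": 0,"ry": 0,"rz": 0}
  ],
  "claw": 3,
  "squeeze": 25
}}

```text
time: 3.98
position: [0.4914, -0.082, 0.0239]
tool_rot: [0.991, -0.137, 0.002, 0.0]
ft_force: [0.8, -0.1, -1.3]
grip_width: 0.0459
```

{"name": "send_rows", "arguments": {
  "deltas": [
    {"tx": 0,"ty": 0,"tz": 0,"rx": 0,"ry": 0,"rz": 0},
    {"tx": 0,"ty": 0,"tz": 0,"rx": 0,"ry": 0,"rz": 0}
  ]
}}

```text
time: 4.15
position: [0.4911, -0.0821, 0.0238]
tool_rot: [0.99, -0.138, 0.001, 0.0]
ft_force: [-0.1, 1.2, 6.9]
grip_width: 0.04
```

{"name": "send_rows", "arguments": {
  "deltas": [
    {"tx": 0,"ty": 0,"tz": 0,"rx": 0,"ry": 0,"rz": 0},
    {"tx": 0,"ty": 0,"tz": -1,"rx": 0,"ry": 0,"rz": 0},
    {"tx": 0,"ty": 0,"tz": -4,"rx": 0,"ry": 0,"rz": 0},
    {"tx": 0,"ty": 0,"tz": -8,"rx": 0,"ry": 0,"rz": 0},
    {"tx": 0,"ty": 0,"tz": -10,"rx": 0,"ry": 0,"rz": 0}
  ]
}}

```text
time: 4.57
position: [0.491, -0.0822, 0.1258]
tool_rot: [0.99, -0.138, 0.002, 0.0]
ft_force: [0.5, 0.1, -1.4]
grip_width: 0.0396
```

```bash
python3 - <<'E'
from h import *
from rig import robot
o=robot.get_obs()
print(o["time"],o["position"],o["tool_rot"],o["ft_force"],o["grip_width"])
c=robot.camera("wrist")
np.savez("w3.npz",**c,pos=[0,0,0],rot=[0,0,0,1])
cv2.imwrite("pics/w3.png",c["color"][:,:,::-1])
c=load("w3");W=wcloud(c)  # tool frame
m=(W[...,2]<-.030)&(W[...,2]>-.05)&(abs(W[...,1])<.025)&(abs(W[...,0])<.06)&(c["z_map"]>0)
N,L,S,_=cv2.connectedComponentsWithStats(m.astype(np.uint8));i=1+np.argmax(S[1:,4]);k=L==i
print(S[i],rect(W[k][:,:2]),np.median(W[k][:,2]))
print(delta(o,[.4923,-.0833,.023],tool(-15.7)))
E
```

```text
4.5667 [ 0.49104159 -0.08217309  0.12583432] [ 9.90466382e-01 -1.37744634e-01  1.61715670e-03  3.82250051e-04] [ 0.49743795  0.067543   -1.40843051] 0.03960509954232083
[ 218  228  119   62 6012] [19.2  0.  25.2 50.   0. ] -0.04008855884500742
(array([ 0.12,  0.07, 10.28]), array([ 0.0003, -0.0033, -0.0024]))
```

View pics/w3.png

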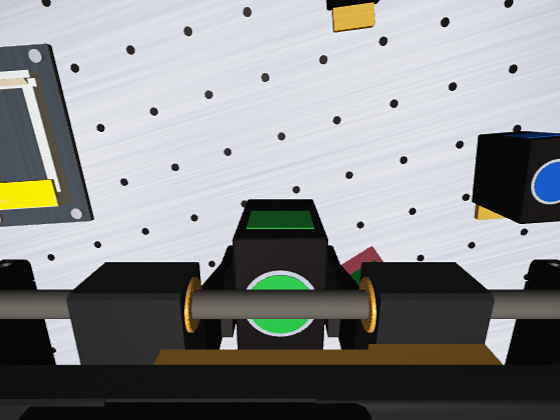

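```bash
cat >> h.py <<'E'
S=np.array([.615,.1208,.006]);YAW=-12.;BT=.0238;D=.0003
def tgt(X,Z,th,S=S):
    Rc=Rn.from_euler('z',YAW,degrees=True)
    u=S+Rc.apply([X/1000,0,Z/1000])
    return u+(Rc*Rn.from_euler('y',-th,degrees=True)).apply([-D,0,BT]),tool(YAW,th)
def where(o):
    """cassette pose in seat frame from tool reading: X,Y,Z mm, tilt deg, yaw err, roll"""
    R=Rn.from_quat(o["tool_rot"])*Rn.from_euler('x',180,degrees=True)
    u=np.array(o["position"])-R.apply([-D,0,BT])
    Rc=Rn.from_euler('z',YAW,degrees=True)
    e=(Rc.inv()*R).as_euler('ZYX',degrees=True)
    return np.round(Rc.inv().apply(u-S)*1000,1),"tilt %.1f yaw %.1f roll %.1f"%(-e[1],e[0],e[2])
E
python3 - <<'E'
from h import *
from rig import robot
o=robot.get_obs()
print(where(o))
print(delta(o,*tgt(11,66,20)))
E
```

```text
(array([ -76.4, -224.6,   98.7]), 'tilt 0.6 yaw -3.8 roll -0.1')
(array([  6.41, -22.94,   3.46]), array([ 0.013 ,  0.3394, -0.0657]))
```

{"name": "send_rows", "arguments": {
  "deltas": [
    {"tx": 1,"ty": -3.7,"tz": 0,"rx": 0.003,"ry": 0.07,"rz": -0.013},
    {"tx": 2,"ty": -7.4,"tz": 0.5,"rx": 0.006,"ry": 0.14,"rz": -0.026},
    {"tx": 3,"ty": -11.2,"tz": 1,"rx": 0.009,"ry": 0.21,"rz": -0.04},
    {"tx": 4.2,"ty": -15,"tz": 1.5,"rx": 0.011,"ry": 0.28,"rz": -0.053},
    {"tx": 5.4,"ty": -18.9,"tz": 2.2,"rx": 0.013,"ry": 0.34,"rz": -0.066}
  ]
}}

```text
time: 5.03
position: [0.5932, 0.0867, 0.1007]
tool_rot: [0.98, -0.103, 0.169, 0.017]
ft_force: [0.2, -1.2, -1.3]
grip_width: 0.04
```

```bash
python3 - <<'E'
from h import *
from rig import robot
o=robot.get_obs()
print(where(o),o["q"])
print(delta(o,*tgt(11,66,20)))
E
```

```text
(array([ -6. , -37.8,  72.4]), 'tilt 19.6 yaw -0.1 roll 0.1') [-0.0073134   0.59208847  1.85259012 -0.18290392  0.36671749  1.93340306]
(array([ 1.37, -3.78,  1.18]), array([-0.0021,  0.0072, -0.0009]))
```

```bash
python3 - <<'E'
import numpy as np
from scipy.optimize import least_squares
s=np.array([[-1.3555,.52752,1.43269,.23983,-.57713,.22254],[-1.09769,.38797,1.69129,.33085,-.40262,.22268],[.00834,.64087,1.44123,.63562,.11624,.14889],[-.39289,.49802,1.83824,.49057,-.08309,.13164]])
def f(p):
    r0,L1,L2,z0,y0=p;o=[]
    for q1,q2,q3,x,y,z in s:
        R=x*np.cos(q1)+y*np.sin(q1);Y=-x*np.sin(q1)+y*np.cos(q1)
        o+=[r0+L1*np.sin(q2)+L2*np.sin(q2+q3)-R,z0+L1*np.cos(q2)+L2*np.cos(q2+q3)-z,Y-y0]
    return o
r=least_squares(f,[0,.4,.4,0,.11]);print(r.x,np.abs(r.fun).max())
r0,L1,L2,z0,y0=r.x
# current pose: infer wrist height h above TCP: wrist (R,z)=fk - with tool tilted
from h import *
q=[-.0073,.5921,1.8526]
A=np.array([r0+L1*np.sin(q[1])+L2*np.sin(q[1]+q[2]),z0+L1*np.cos(q[1])+L2*np.cos(q[1]+q[2])]) # TCP if tool were down
print("virtual down-TCP",A,"actual .5932 .0867 .1007")
# h: tilting moves TCP by h*(sin20, 1-cos20)
h=(.5932-A[0])/np.sin(np.radians(19.6))/np.cos(np.radians(12));print("h",h, (.1007-A[1])/(1-np.cos(np.radians(19.6))))
for X,Z,th in((-6,72.4,19.6),(11,66,20),(11,17.5,20),(-1,17.5,20),(-1,12,14),(-1,9,10),(0,0,0)):
    p,R=tgt(X,Z,th)
    t=np.radians(th);w=p-R.apply([0,0,h]);w[2]-=h  # virtual down TCP
    q1=np.arctan2(w[1],w[0])-np.arcsin(y0/np.hypot(w[0],w[1]));rr=np.sqrt(w[0]**2+w[1]**2-y0**2)
    a,b=rr-r0,w[2]-z0;D2=a*a+b*b
    c=(D2-L1**2-L2**2)/(2*L1*L2);q3=np.arccos(c);q2=np.arctan2(a,b)-np.arctan2(L2*np.sin(q3),L1+L2*c)
    zt=R.apply([0,0,1]);n=q2+q3
    # forearm dir (sin n, cos n) ; angle between tool z and forearm
    z4=np.array([np.sin(n)*np.cos(q1),np.sin(n)*np.sin(q1),np.cos(n)])
    print(X,Z,th,"q1 %.3f q2 %.3f q3 %.3f q5~%.3f"%(q1,q2,q3,np.arccos(z4@zt)))
E
```

```text
[-0.06497661  0.60389898  0.39025579 -0.14254504  0.11101136] 0.019892808269657558
virtual down-TCP [0.52254326 0.05928864] actual .5932 .0867 .1007
h 0.21533735290632824 0.7146968717380502
-6 72.4 19.6 q1 0.052 q2 0.572 q3 1.788 q5~0.458
11 66 20 q1 0.045 q2 0.597 q3 1.757 q5~0.456
11 17.5 20 q1 0.045 q2 0.658 q3 1.799 q5~0.356
-1 17.5 20 q1 0.050 q2 0.646 q3 1.829 q5~0.339
-1 12 14 q1 0.039 q2 0.668 q3 1.768 q5~0.472
-1 9 10 q1 0.033 q2 0.684 q3 1.727 q5~0.563
0 0 0 q1 0.016 q2 0.735 q3 1.619 q5~0.787
```

{"name": "send_rows", "arguments": {
  "deltas": [
    {"tx": 0.7,"ty": -2,"tz": 0.6,"rx": 0,"ry": 0,"rz": 0},
    {"tx": 1.4,"ty": -3.7,"tz": 1.2,"rx": 0,"ry": 0,"rz": 0},
    {"tx": 1.4,"ty": -3.7,"tz": 1.2,"rx": 0,"ry": 0,"rz": 0},
    {"tx": 1.4,"ty": -3.7,"tz": 1.2,"rx": 0,"ry": 0,"rz": 0}
  ]
}}

```text
time: 5.37
position: [0.6175, 0.1187, 0.0934]
tool_rot: [0.98, -0.102, 0.168, 0.017]
ft_force: [-2.1, -0.5, -1.8]
grip_width: 0.0397
```

```bash
python3 - <<'E'
from h import *
from rig import robot
o=robot.get_obs()
print(o["time"],where(o),o["q"][3:])
for n in("scene","wrist"):
    c=robot.camera(n);cv2.imwrite(f"pics/{n}4.png",c["color"][:,:,::-1] if n=="wrist" else cv2.resize(c["color"][180:320,200:380,::-1],None,fx=4,fy=4))
    np.savez(f"{n}4.npz",**c,pos=o["position"],rot=o["tool_rot"])
o=robot.get_obs();print(where(o))
print(delta(o,*tgt(11,30,20)),delta(o,*tgt(11,18,20)))
E
```

```text
5.3667 (array([11.1, -1.5, 65. ]), 'tilt 19.4 yaw 0.1 roll 0.1') [-0.2128312   0.41487592  2.014052  ]
(array([10.6, -3.1, 65.2]), 'tilt 19.3 yaw -0.0 roll 0.0')
(array([-1.16, -0.31,  3.33]), array([-0.0005,  0.0114, -0.0007])) (array([-1.56, -0.31,  4.46]), array([-0.0005,  0.0114, -0.0007]))
```

View pics/scene4.png

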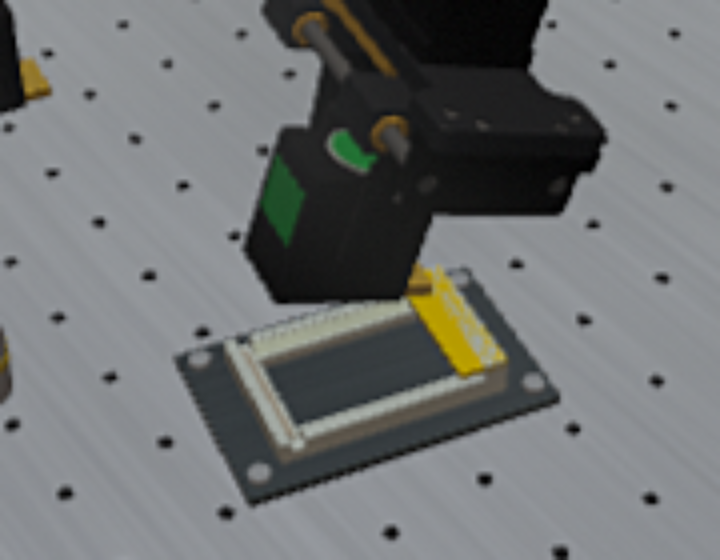

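View pics/wrist4.png

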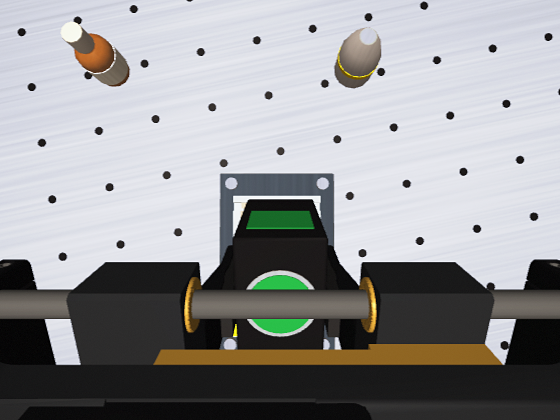

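The scene view shows the tongue at (420,285), just ahead of the lip and tipped down. The wrist view has the plate centre 3–4 px left of the cassette, which agrees with the −3 mm Y error that was read. I'll correct that and go down.

{"name": "send_rows", "arguments": {
  "deltas": [
    {"tx": -0.3,"ty": -0.31,"tz": 0.8,"rx": 0,"ry": 0.01,"rz": 0},
    {"tx": -0.6,"ty": -0.31,"tz": 1.7,"rx": 0,"ry": 0.01,"rz": 0},
    {"tx": -0.9,"ty": -0.31,"tz": 2.6,"rx": 0,"ry": 0.01,"rz": 0},
    {"tx": -1.16,"ty": -0.31,"tz": 3.3,"rx": 0,"ry": 0.01,"rz": 0},
    {"tx": -1.16,"ty": -0.31,"tz": 3.3,"rx": 0,"ry": 0.01,"rz": 0}
  ]
}}

```text
time: 5.88
position: [0.6173, 0.12, 0.0567]
tool_rot: [0.98, -0.103, 0.171, 0.018]
ft_force: [-0.2, 0.1, -2.3]
grip_width: 0.0396
```

{"name": "send_rows", "arguments": {
  "deltas": [
    {"tx": 0,"ty": 0,"tz": 0,"rx": 0,"ry": 0,"rz": 0},
    {"tx": 0,"ty": 0,"tz": 0,"rx": 0,"ry": 0,"rz": 0}
  ]
}}

```text
time: 6.05
position: [0.6191, 0.1207, 0.0589]
tool_rot: [0.979, -0.103, 0.173, 0.017]
ft_force: [0.1, -0.6, -2.2]
grip_width: 0.04
```

```bash
python3 - <<'E'
from h import *
from rig import robot
o=robot.get_obs()
print(o["time"],where(o),o["q"][3:])
for n in("scene","wrist"):
    c=robot.camera(n);cv2.imwrite(f"pics/{n}5.png",c["color"][:,:,::-1] if n=="wrist" else cv2.resize(c["color"][180:320,200:380,::-1],None,fx=4,fy=4))
    np.savez(f"{n}5.npz",**c,pos=o["position"],rot=o["tool_rot"])
o=robot.get_obs();print(where(o),o["ft_force"])
print(delta(o,*tgt(11,18,20)))
E
```

```text
6.05 (array([12.5,  0.8, 30.7]), 'tilt 20.1 yaw -0.0 roll 0.1') [-0.28278839  0.32758198  2.09349612]
(array([12.7,  1.1, 31.2]), 'tilt 20.1 yaw -0.0 roll 0.1') [-0.15416952  1.00536664 -2.0378235 ]
(array([-0.61,  0.11,  1.18]), array([-0.0018, -0.002 , -0.0006]))
```

View pics/scene5.png

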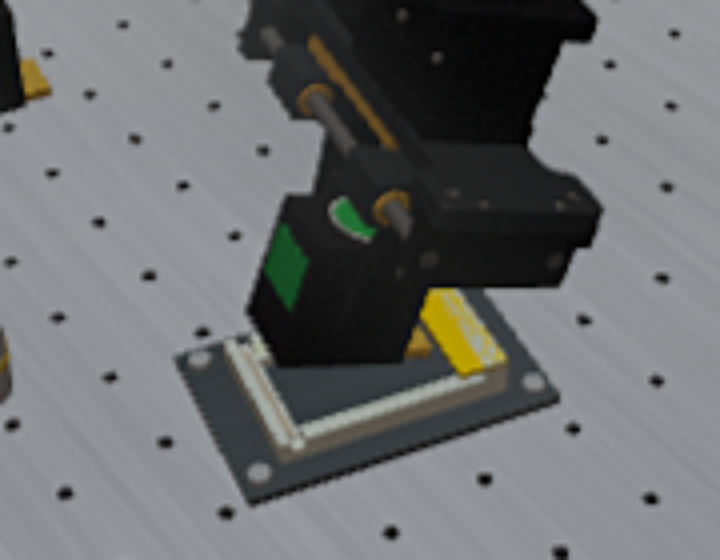

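View pics/wrist5.png

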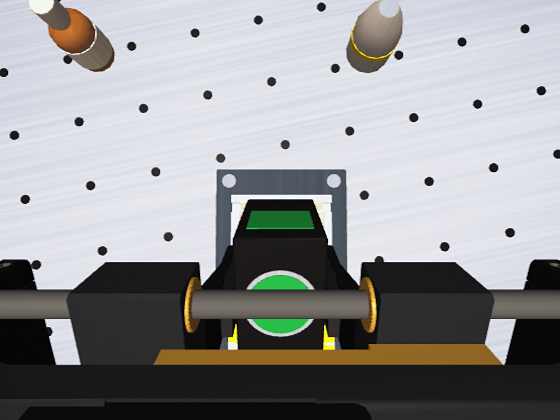

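{"name": "send_rows", "arguments": {
  "deltas": [
    {"tx": -0.25,"ty": 0.05,"tz": 0.4,"rx": 0,"ry": 0,"rz": 0},
    {"tx": -0.45,"ty": 0.05,"tz": 0.8,"rx": 0,"ry": 0,"rz": 0},
    {"tx": -0.6,"ty": 0.05,"tz": 1.15,"rx": 0,"ry": 0,"rz": 0},
    {"tx": -0.6,"ty": 0.05,"tz": 1.15,"rx": 0,"ry": 0,"rz": 0},
    {"tx": -0.6,"ty": 0.05,"tz": 1.15,"rx": 0,"ry": 0,"rz": 0}
  ]
}}

```text
time: 6.57
position: [0.6168, 0.1209, 0.0456]
tool_rot: [0.979, -0.103, 0.173, 0.017]
ft_force: [-0.0, -0.2, -1.3]
grip_width: 0.0398
```

```bash
python3 - <<'E'
from h import *
from rig import robot
o=robot.get_obs()
print(o["time"],where(o),o["q"][3:],o["ft_force"])
c=robot.camera("scene");cv2.imwrite(f"pics/s6.png",cv2.resize(c["color"][180:320,200:380,::-1],None,fx=4,fy=4))
o=robot.get_obs();print(where(o),o["ft_force"])
print(delta(o,*tgt(-1,18,20)))
E
```

```text
6.5667 (array([10.2,  0.5, 17.3]), 'tilt 20.0 yaw -0.0 roll 0.1') [-0.3107825   0.29809466  2.12294929] [-0.015874   -0.21133046 -1.31026256]
(array([10.5,  0.6, 17.6]), 'tilt 20.0 yaw -0.0 roll 0.1') [ 0.30521796 -0.21948945 -1.38958382]
(array([-1.06,  0.05, -0.43]), array([-0.0015, -0.0007, -0.0003]))
```

View pics/s6.png

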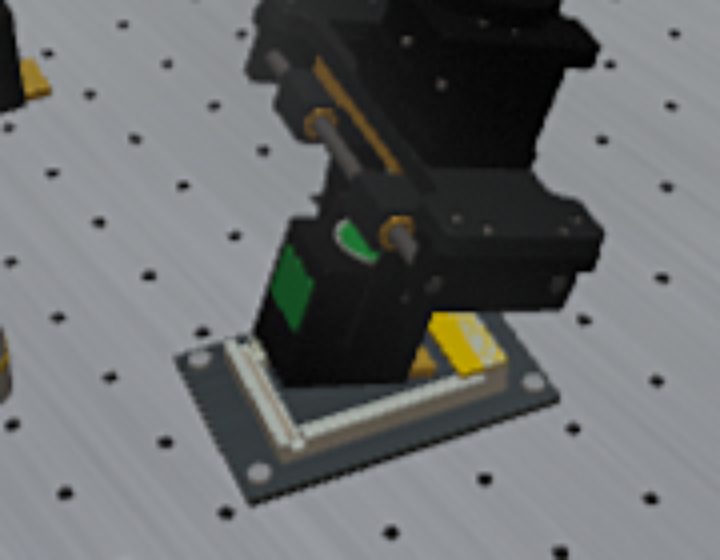

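The tongue at (425,362) is now down in the pocket, below the lip's level and in front of its edge, with no contact force. I'll slide it under.

{"name": "send_rows", "arguments": {
  "deltas": [
    {"tx": -0.3,"ty": 0,"tz": -0.11,"rx": 0,"ry": 0,"rz": 0},
    {"tx": -0.6,"ty": 0,"tz": -0.22,"rx": 0,"ry": 0,"rz": 0},
    {"tx": -0.9,"ty": 0,"tz": -0.33,"rx": 0,"ry": 0,"rz": 0},
    {"tx": -1.08,"ty": 0,"tz": -0.4,"rx": 0,"ry": 0,"rz": 0},
    {"tx": -1.08,"ty": 0,"tz": -0.4,"rx": 0,"ry": 0,"rz": 0}
  ]
}}

```text
time: 7.03
position: [0.605, 0.1234, 0.0462]
tool_rot: [0.979, -0.103, 0.173, 0.017]
ft_force: [0.1, 0.2, -3.0]
grip_width: 0.0396
```

```bash
python3 - <<'E'
from h import *
from rig import robot
o=robot.get_obs()
print(o["time"],where(o),o["q"][3:],o["ft_force"])
c=robot.camera("scene");cv2.imwrite(f"pics/s7.png",cv2.resize(c["color"][180:320,200:380,::-1],None,fx=4,fy=4))
o=robot.get_obs();print(where(o),o["ft_force"])
for X,Z,t in((-1,14.3,15),(-1,10.3,10.5),(-.8,6.3,6),(-.5,3.3,2.5),(0,1.3,0),(0,.3,0)): print(X,Z,t,*[d.tolist() for d in delta(o,*tgt(X,Z,t))])
E
```

```text
7.0333 (array([-1.9,  0.5, 17.9]), 'tilt 20.0 yaw -0.0 roll 0.1') [-0.33764623  0.2811041   2.15618271] [ 0.08928024  0.16488833 -3.01435022]
(array([-1.3,  0.6, 18. ]), 'tilt 20.0 yaw -0.0 roll 0.1') [-0.02203756  0.30723551 -2.10460854]
-1 14.3 15 [0.12, 0.06, 0.36] [-0.0016, -0.0881, -0.0]
-1 10.3 10.5 [0.16, 0.06, 0.76] [-0.0016, -0.1667, 0.0]
-0.8 6.3 6 [0.23, 0.06, 1.18] [-0.0016, -0.2452, 0.0001]
-0.5 3.3 2.5 [0.29, 0.06, 1.51] [-0.0016, -0.3063, 0.0001]
0 1.3 0 [0.37, 0.06, 1.75] [-0.0016, -0.3499, 0.0002]
0 0.3 0 [0.34, 0.06, 1.84] [-0.0016, -0.3499, 0.0002]
```

View pics/s7.png

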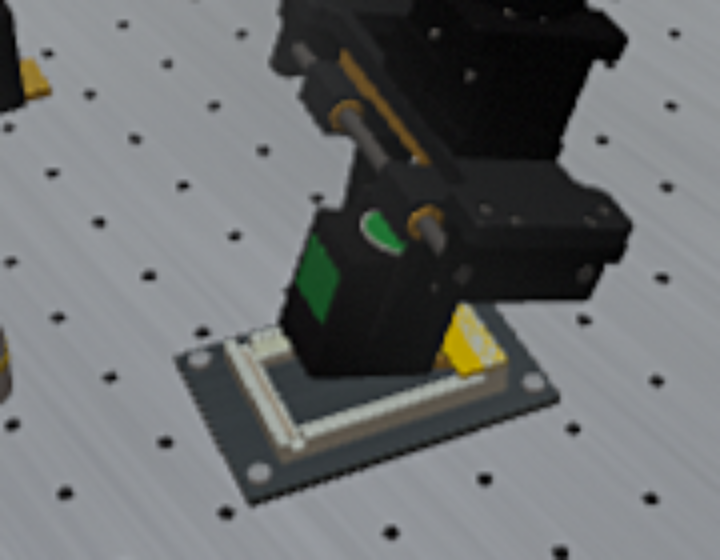

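The tongue is under the lip at (450,355). Now I'll rock it down.

{"name": "send_rows", "arguments": {
  "deltas": [
    {"tx": 0.06,"ty": 0.02,"tz": 0.18,"rx": 0,"ry": -0.044,"rz": 0},
    {"tx": 0.12,"ty": 0.04,"tz": 0.36,"rx": 0,"ry": -0.088,"rz": 0},
    {"tx": 0.14,"ty": 0.05,"tz": 0.56,"rx": 0,"ry": -0.127,"rz": 0},
    {"tx": 0.16,"ty": 0.05,"tz": 0.76,"rx": 0,"ry": -0.167,"rz": 0},
    {"tx": 0.19,"ty": 0.05,"tz": 0.96,"rx": 0,"ry": -0.206,"rz": 0}
  ]
}}

```text
time: 7.5
position: [0.6113, 0.1218, 0.038]
tool_rot: [0.992, -0.104, 0.071, 0.006]
ft_force: [0.1, 0.4, -1.9]
grip_width: 0.0402
```

```bash
python3 - <<'E'
from h import *
from rig import robot
o=robot.get_obs()
print(o["time"],where(o),o["q"][3:],o["ft_force"],o["moment"])
c=robot.camera("scene");cv2.imwrite(f"pics/s8.png",cv2.resize(c["color"][180:320,200:380,::-1],None,fx=4,fy=4))
o=robot.get_obs();print(where(o),o["ft_force"])
for X,Z,t in((-.8,6.3,6),(-.5,3.3,2.5),(0,1.3,0),(0,.3,0)): print(X,Z,t,*[d.tolist() for d in delta(o,*tgt(X,Z,t))])
E
```

```text
7.5 (array([-0.2,  0.2,  8.5]), 'tilt 8.2 yaw -0.0 roll 0.1') [-0.05793939  0.59081757  1.85968207] [ 0.09196731  0.35941349 -1.94591731] [ 0.04230649  0.19907449 -0.06489253]
(array([2.3, 0.3, 8.7]), 'tilt 8.3 yaw -0.0 roll 0.2') [ 2.49906702  0.44824932 -1.33117306]
-0.8 6.3 6 [-0.25, 0.02, 0.2] [-0.0027, -0.0408, -0.0007]
-0.5 3.3 2.5 [-0.12, 0.02, 0.51] [-0.0027, -0.1019, -0.0007]
0 1.3 0 [0.01, 0.02, 0.72] [-0.0028, -0.1455, -0.0006]
0 0.3 0 [-0.01, 0.02, 0.82] [-0.0028, -0.1455, -0.0006]
```

View pics/s8.png

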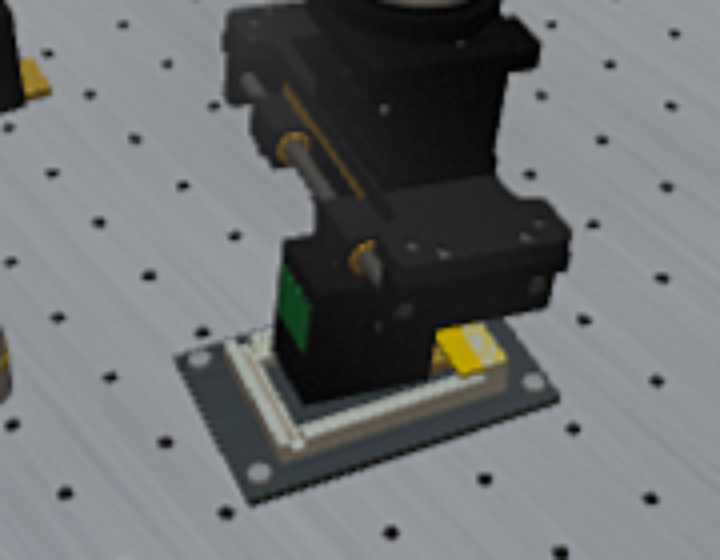

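{"name": "send_rows", "arguments": {
  "deltas": [
    {"tx": -0.15,"ty": 0,"tz": 0.1,"rx": 0,"ry": -0.02,"rz": 0},
    {"tx": -0.2,"ty": 0,"tz": 0.2,"rx": 0,"ry": -0.041,"rz": 0},
    {"tx": -0.16,"ty": 0,"tz": 0.36,"rx": 0,"ry": -0.07,"rz": 0},
    {"tx": -0.12,"ty": 0,"tz": 0.51,"rx": 0,"ry": -0.102,"rz": 0},
    {"tx": -0.12,"ty": 0,"tz": 0.51,"rx": 0,"ry": -0.102,"rz": 0}
  ]
}}

```text
time: 7.97
position: [0.6123, 0.1214, 0.0327]
tool_rot: [0.994, -0.105, 0.023, 0.001]
ft_force: [1.5, -0.8, -2.4]
grip_width: 0.0402
```

{"name": "send_rows", "arguments": {
  "deltas": [
    {"tx": 0,"ty": 0,"tz": 0,"rx": 0,"ry": 0,"rz": 0}
  ]
}}

```text
time: 8.05
position: [0.6108, 0.1217, 0.0325]
tool_rot: [0.994, -0.105, 0.022, 0.001]
ft_force: [-0.1, 0.1, -1.7]
grip_width: 0.0399
```

```bash
python3 - <<'E'
from h import *
from rig import robot
o=robot.get_obs()
print(o["time"],where(o),o["ft_force"],o["moment"])
c=robot.camera("wrist");cv2.imwrite(f"pics/w9.png",c["color"][:,:,::-1])
o=robot.get_obs();print(where(o),o["ft_force"])
for X,Z,t in((0,1.3,0),(0,.3,0)): print(X,Z,t,*[d.tolist() for d in delta(o,*tgt(X,Z,t))])
E
```

```text
8.05 (array([-3. , -0. ,  2.8]), 'tilt 2.5 yaw -0.0 roll 0.1') [-0.0858973   0.06397841 -1.68816962] [0.02326633 0.05231009 0.0032701 ]
(array([-3.5, -0. ,  2.7]), 'tilt 2.5 yaw 0.0 roll 0.1') [ 0.39707339 -0.44146809 -1.97127762]
0 1.3 0 [0.44, -0.0, 0.16] [-0.0015, -0.0433, 0.0001]
0 0.3 0 [0.44, -0.0, 0.26] [-0.0015, -0.0433, 0.0001]
```

View pics/w9.png

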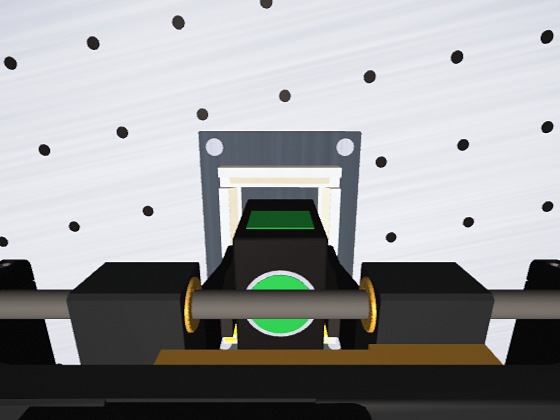

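{"name": "send_rows", "arguments": {
  "deltas": [
    {"tx": 0.1,"ty": 0,"tz": 0.03,"rx": 0,"ry": 0,"rz": 0},
    {"tx": 0.2,"ty": 0,"tz": 0.06,"rx": 0,"ry": -0.01,"rz": 0},
    {"tx": 0.3,"ty": 0,"tz": 0.1,"rx": 0,"ry": -0.025,"rz": 0},
    {"tx": 0.35,"ty": 0,"tz": 0.14,"rx": 0,"ry": -0.04,"rz": 0},
    {"tx": 0.35,"ty": 0,"tz": 0.16,"rx": 0,"ry": -0.043,"rz": 0}
  ]
}}

```text
time: 8.52
position: [0.6149, 0.1209, 0.0312]
tool_rot: [0.995, -0.105, -0.0, -0.001]
ft_force: [0.4, 0.3, -1.6]
grip_width: 0.0398
```

{"name": "send_rows", "arguments": {
  "deltas": [
    {"tx": 0,"ty": 0,"tz": 0,"rx": 0,"ry": 0,"rz": 0},
    {"tx": 0,"ty": 0,"tz": 0,"rx": 0,"ry": 0,"rz": 0}
  ]
}}

```text
time: 8.68
position: [0.6138, 0.1211, 0.031]
tool_rot: [0.995, -0.105, -0.0, -0.001]
ft_force: [-0.7, 0.1, -2.1]
grip_width: 0.0401
```

```bash
python3 - <<'E'
from h import *
from rig import robot
o=robot.get_obs()
print(o["time"],where(o),o["ft_force"],o["moment"])
c=robot.camera("scene");cv2.imwrite(f"pics/s10.png",cv2.resize(c["color"][180:320,200:380,::-1],None,fx=4,fy=4))
o=robot.get_obs();print(where(o),o["ft_force"])
for X,Z,t in((0,.5,0),(0,0,0)): print(X,Z,t,*[d.tolist() for d in delta(o,*tgt(X,Z,t))])
E
```

```text
8.6833 (array([-0.9,  0. ,  1.2]), 'tilt -0.1 yaw 0.0 roll 0.1') [-0.73586261  0.10122961 -2.09961626] [0.00418117 0.02492747 0.04480922]
(array([-1.1,  0. ,  1.2]), 'tilt -0.1 yaw 0.0 roll 0.1') [-0.16906975 -0.97011409 -1.92661554]
0 0.5 0 [0.11, -0.0, 0.07] [-0.0015, 0.0012, 0.0002]
0 0 0 [0.11, 0.0, 0.12] [-0.0015, 0.0012, 0.0002]
```

View pics/s10.png

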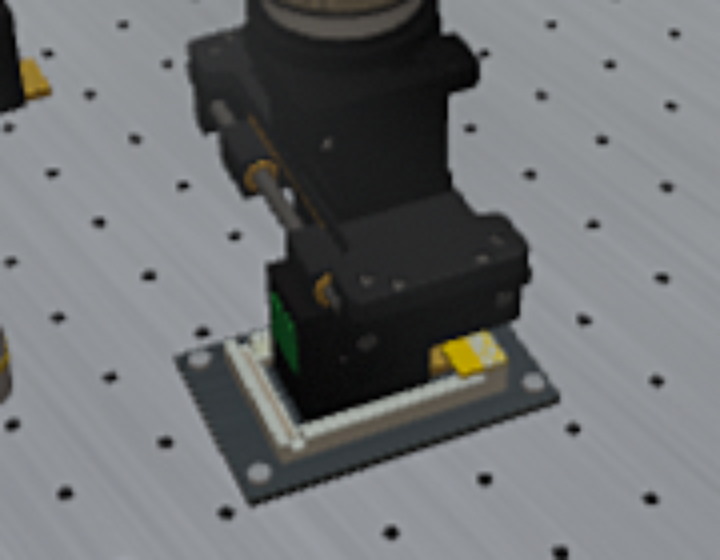

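{"name": "send_rows", "arguments": {
  "deltas": [
    {"tx": 0.08,"ty": 0,"tz": 0.04,"rx": 0,"ry": 0,"rz": 0},
    {"tx": 0.08,"ty": 0,"tz": 0.08,"rx": 0,"ry": 0,"rz": 0},
    {"tx": 0.08,"ty": 0,"tz": 0.13,"rx": 0,"ry": 0,"rz": 0},
    {"tx": 0.08,"ty": 0,"tz": 0.13,"rx": 0,"ry": 0,"rz": 0}
  ]
}}

```text
time: 9.07
position: [0.6146, 0.121, 0.0299]
tool_rot: [0.995, -0.104, -0.0, -0.001]
ft_force: [-0.3, -0.6, -1.4]
grip_width: 0.0394
```

```bash
python3 - <<'E'
from h import *
from rig import robot
o=robot.get_obs()
print(o["time"],where(o),o["ft_force"],o["moment"])
E
```

```text
9.0667 (array([-0.1,  0.1,  0.1]), 'tilt -0.0 yaw 0.0 roll 0.1') [-0.27026847 -0.62910658 -1.3765272 ] [ 0.03640805  0.00015117 -0.01848216]
```

{"name": "send_rows", "arguments": {
  "deltas": [
    {"tx": 0,"ty": 0,"tz": 0.03,"rx": 0,"ry": 0,"rz": 0},
    {"tx": 0,"ty": 0,"tz": 0.06,"rx": 0,"ry": 0,"rz": 0},
    {"tx": 0,"ty": 0,"tz": 0.06,"rx": 0,"ry": 0,"rz": 0}
  ]
}}

```text
time: 9.32
position: [0.6146, 0.121, 0.0299]
tool_rot: [0.995, -0.104, -0.0, -0.001]
ft_force: [-2.2, -0.8, 3.5]
grip_width: 0.0398
```

The floor is now in contact (+3.5 N and z no longer changing). I'll release.

{"name": "send_rows", "arguments": {
  "deltas": [
    {"tx": 0,"ty": 0,"tz": 0,"rx": 0,"ry": 0,"rz": 0},
    {"tx": 0,"ty": 0,"tz": 0,"rx": 0,"ry": 0,"rz": 0},
    {"tx": 0,"ty": 0,"tz": 0,"rx": 0,"ry": 0,"rz": 0},
    {"tx": 0,"ty": 0,"tz": 0,"rx": 0,"ry": 0,"rz": 0},
    {"tx": 0,"ty": 0,"tz": 0,"rx": 0,"ry": 0,"rz": 0}
  ],
  "claw": 6.5
}}

```text
time: 9.73
position: [0.6147, 0.1209, 0.0291]
tool_rot: [0.995, -0.104, -0.0, -0.001]
ft_force: [0.2, 1.3, -0.2]
grip_width: 0.0622
```

{"name": "send_rows", "arguments": {
  "deltas": [
    {"tx": 0,"ty": 0,"tz": -1,"rx": 0,"ry": 0,"rz": 0},
    {"tx": 0,"ty": 0,"tz": -3,"rx": 0,"ry": 0,"rz": 0},
    {"tx": 0,"ty": 0,"tz": -6,"rx": 0,"ry": 0,"rz": 0},
    {"tx": 0,"ty": 0,"tz": -9,"rx": 0,"ry": 0,"rz": 0},
    {"tx": 0,"ty": 0,"tz": -12,"rx": 0,"ry": 0,"rz": 0}
  ]
}}

```text
time: 10.15
position: [0.6144, 0.1207, 0.1509]
tool_rot: [0.995, -0.104, -0.0, -0.001]
ft_force: [0.4, 0.2, 0.3]
grip_width: 0.0651
```

{"name": "send_rows", "arguments": {
  "deltas": [
    {"tx": 0,"ty": 2,"tz": -2,"rx": 0,"ry": 0,"rz": 0},
    {"tx": 0,"ty": 5,"tz": -3,"rx": 0,"ry": 0,"rz": 0},
    {"tx": 0,"ty": 8,"tz": -3,"rx": 0,"ry": 0,"rz": 0},
    {"tx": 0,"ty": 10,"tz": -3,"rx": 0,"ry": 0,"rz": 0},
    {"tx": 0,"ty": 10,"tz": -3,"rx": 0,"ry": 0,"rz": 0}
  ]
}}

```text
time: 10.57
position: [0.5935, 0.0192, 0.1804]
tool_rot: [0.994, -0.106, 0.0, -0.0]
ft_force: [-0.6, -0.9, -0.1]
grip_width: 0.065
```

```bash
python3 - <<'E'
from h import *
from rig import robot
o=robot.get_obs();print(o["time"],o["position"])
a=np.radians(-12);ex=np.array([np.cos(a),np.sin(a)]);ey=np.array([-ex[1],ex[0]])
for n in("scene","top"):
    c=robot.camera(n);b=(180,320,200,380) if n=="scene" else (120,300,150,450)
    cv2.imwrite(f"pics/{n}11.png",cv2.resize(c["color"][b[0]:b[1],b[2]:b[3],::-1],None,fx=4 if n=="scene" else 2.6,fy=4 if n=="scene" else 2.6))
    W=cloud(c);m=(abs(W[...,0]-.615)<.06)&(abs(W[...,1]-.121)<.06)&(W[...,2]>.06)&(W[...,2]<.08)&(c["z_map"]>0)
    k=W[m];r=rect(k[:,:2]);A=np.c_[k[:,:2]-k[:,:2].mean(0),np.ones(len(k))];pl=np.linalg.lstsq(A,k[:,2],rcond=None)[0]
    d=r[:2]/1000-S[:2]
    print(n,m.sum(),r,"X,Y",d@ex*1000,d@ey*1000,"slope deg x",np.degrees(pl[:2]@ex),"y",np.degrees(pl[:2]@ey),"z",pl[2])
E
```

```text
10.5667 [0.5935     0.0192315  0.18036947]
scene 722 [615.9 122.2  44.1  63.   79.1] X,Y 0.589256473515574 1.5565271627633124 slope deg x -1.3361171808127343 y -5.903210080377506 z 0.069616120470673
top 102 [604.5 124.9  40.3  26.3  45.9] X,Y -11.122987740057727 1.827332409422146 slope deg x 0.2099299833411029 y 1.8809277836774447 z 0.06996865983405816
```

View pics/scene11.png

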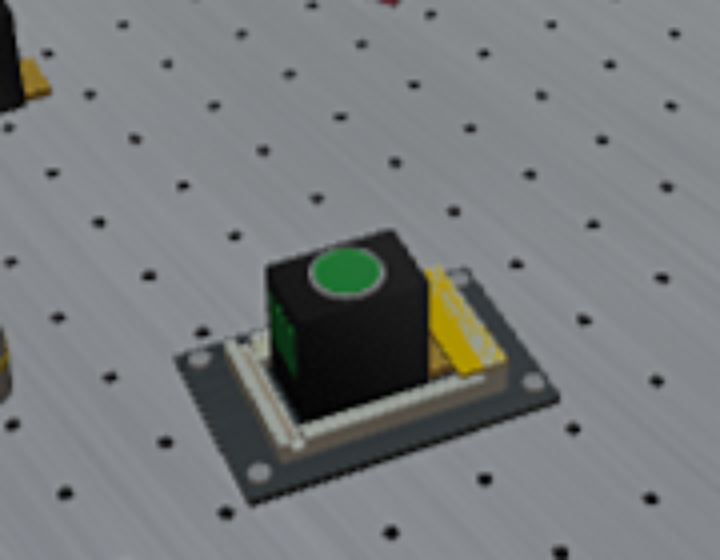

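View pics/top11.png

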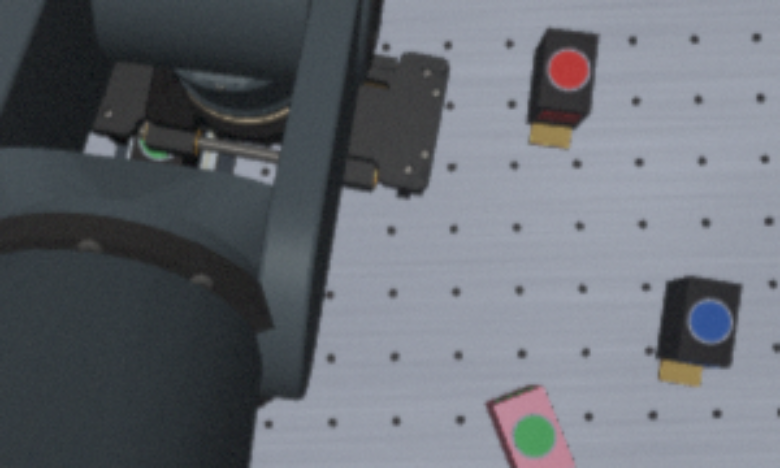

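```bash
python3 - <<'E'
from h import *
from rig import robot
a=np.radians(-12);ex=np.array([np.cos(a),np.sin(a)]);ey=np.array([-ex[1],ex[0]])
c=robot.camera("scene");W=cloud(c);U=(W[...,:2]-S[:2])@ex;V=(W[...,:2]-S[:2])@ey
m=(abs(U)<.026)&(abs(V)<.016)&(W[...,2]>.05)&(W[...,2]<.09)&(c["z_map"]>0)
A=np.c_[U[m],V[m],np.ones(m.sum())];pl=np.linalg.lstsq(A,W[m][:,2],rcond=None)[0]
print(m.sum(),np.degrees(pl[:2]),pl[2])
E
```

```text
365 [-0.25767347  0.16668787] 0.07121511467641062
```

```bash
python3 - <<'E'
from rig import robot
print(robot.get_obs()["time"]);print(robot.hand_in())
E
```

```text
10.7167
the job is handed in; nothing more can be done
None
```

The green cassette is in the pocket, flat on the floor with its tongue under the yellow lip. I let go, backed the arm off and handed the job in at about 10.7 s.

I gripped it across the width, tipped it 20° tongue down and lowered it just ahead of the lip. I then slid the tongue under, rocked the other end down until the floor pushed back with about 3.5 N, and opened the gripper.

**Last checks**
- **Flatness and height:** the cassette's top is level within about 0.3°, measured by the scene camera. It sits at 71 mm; 70 mm is expected, and that camera reads the table about 1 mm high.
- **Position:** the scene camera puts it about 0.6 mm lengthwise and 1.6 mm sideways from the seat. Side-face points probably inflated the sideways figure. The arm's own reading just before release was within 0.1 mm.
- **Bystanders:** the red, blue and pink cassettes look undisturbed in the last top picture. The pink one is partly cut off at the edge of that crop.

**Checks that failed or disagreed**
- **Top camera:** the arm blocked its view of the cassette, so its final measurement was unusable.
- **First slope fit:** it gave −5.9° sideways because it included the cassette's side face. The repeat on the top face alone gave the 0.3° above.
- **Rocking down:** the cassette briefly drifted to about −3.5 mm lengthwise, inside the 4 mm of play. No contact force showed, and I corrected it.

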